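# Index the microscope lamp's filter wheel to green and lock it

## Task

Take the red-headed locking pin from the wooden rack and stand it in the metal guide on the lamp's filter wheel, let go so that it rests on the wheel, then turn the wheel anticlockwise (seen from above) by its black crank knob until the green filter comes under the blue-framed window and the pin drops fully home into the wheel. Lean the wheel on against the dropped pin, firmly enough to feel that it is locked but without straining the pin (it bends at 25 N), then let go. Leave the grey-headed spare pin in the rack and the other things on the bench where they are.

Things in the scene. Friction and masses are not known exactly. Their poses are not given: they have to be found in the camera images.
- pin_head (a point): Centre of the red pin's head, an upright cylinder 24 mm across and 22 mm tall. Below it a steel shaft, 10 mm thick, 42 mm long, with a 2 mm chamfer at its foot: the foot lies 53 mm below this point. Loose, 50 to 90 g. It starts upright in one of the rack's two holes, head underside 12 mm above the rack.
- spare_head (a point): The same point of the spare pin, alike but with a grey head, standing in the rack's other hole. Leave it there.
- rack: Fixed wooden block, 50 mm along its x, 140 mm along its y, 40 mm high, with two upright square holes 11.5 mm wide and 30 mm deep at y = -35 and +35 mm, where the pins stand. Origin at the centre of its underside.
- guide (a point): Centre of the mouth of the pin guide, 78 mm above the bench: an upright hole 11.5 mm wide, 26 mm long, with a 3 mm chamfer, in a bright metal block 28 x 28 mm on the lamp's fixed cover. Open below; the wheel's flat face passes 30 mm below this point. A pin resting on that face has its head centre 23 mm above this point.
- window (a point): Centre of the window in the fixed cover, 32 x 32 mm with a blue frame, in line with axis and guide, 71 mm from the wheel's axis.
- axis (a point): Where the wheel's upright axis meets the wheel's upper face, 48 mm above the bench. Fixed: its x axis points from the wheel's axis to the guide (36 mm away) and on to the window; z is up.
- crank_grip (a point): Middle of the black crank knob on the wheel: an upright cylinder 22 mm across, 44 mm tall, spinning freely on its stud 70 mm from the wheel's axis; this point is 29 mm above the wheel's face, 20 mm below the knob's top. Led in a circle about the axis it turns the wheel (1.5 to 2.5 N). It stands only roughly, within 25 degrees either way, opposite the green filter: feel for the stop.
- wheel: Dark disc, 180 mm across, 14 mm thick; five round filters (green, red, blue, amber, purple). Its one index hole, 12 mm wide, right through, is 36 mm from the axis on the green filter's radius. Origin on the axis at its underside, x points away from the crank knob (not exactly to the green filter). Starts 40 to 135 degrees short of green, stays where left, turns on past green if no pin drops.
- pin: The red pin, origin at the centre of its foot, z up. Over the index hole it falls 12 mm by its own weight, its head sits on the guide (head centre 11 mm above the mouth) and the wheel stops dead against it. The lock is felt from 8 N on the pin (6 N at the knob); 25 N on the pin, 14 N at the knob, is too much.
- washbottle_o (a point): White wash bottle, 60 mm across, 160 mm tall; bystander, leave it alone. The point lies on its axis 10 mm above its underside.
- dish_o (a point): Closed glass Petri dish, 90 mm across, 15 mm high; bystander, leave it alone. The point lies on its axis 10 mm above its underside.
- stainjar_o (a point): Amber stain jar, 44 mm across, 60 mm tall; bystander, leave it alone. The point lies on its axis 10 mm above its underside.
- beaker_o (a point): Green glass specimen jar with white lid, 70 mm across, 90 mm tall; bystander, leave it alone. The point lies on its axis 10 mm above its underside.
- slidebox_o (a point): Blue slide box, 90 x 150 x 30 mm; bystander, leave it alone. The point lies on its axis 10 mm above its underside.

How it is judged:
By the outcome, as a careful person would: the job done as asked, in the order asked, and still so for the second after the job is handed in, with the robot touching nothing.
It also fails if it takes over 64 s, if anything falls off the work surface, if the arm or the gripper's body presses on something with over 40 N, if the wrist force passes 120 N, or if a joint passes its speed limit or range.

## Robot

A 7-joint arm with a two-finger parallel gripper is mounted at the origin on the work surface. World frame = base frame: x ahead of the robot, y to its left, z up, the work surface at z = 0. Lengths are in mm, angles in rad, forces in N, time in s.
With the tool pointing down it reaches from about 350 to 900 mm from the base axis. Payload 7.2 kg.
Tool frame: the origin (TCP) lies between the finger pads; the fingertips stand 14 mm ahead of it and the grasp point (between the pads) lies 5 mm behind it; z points along the fingers, y is the direction in which the jaws open and shut (so a half turn about z gives the same grasp; the last joint's range is limited). The gripper opens to 85 mm and grips with 20 to 120 N. Pads are 22 mm wide; open, the fingers measure 114 mm over their backs; the gripper's body (76 mm by 85 mm) begins 54 mm behind the grasp point. The pads swing forward as they close: fully open they stand 13 mm farther back than shut.
Start: joints at [-1.323, 0.411, -0.013, 1.596, 0.006, 1.134, -0.082], TCP at [194.12, 594.092, 245.297] pointing down, gripper open.
Joint ranges: [-2.95, 2.95], [-0.29, 1.99], [-1.47, 1.44], [0.14, 2.54], [-1.03, 4.17], [0.13, 1.85], [-2.86, 2.86]. Speed limits (rad/s): [2.39, 2.39, 3.01, 3.01, 3.14, 3.14, 3.14].

## Interface

Orientations are given as a rotation vector (axis times angle).
In Python, from bench import * gives the robot as it stands.
- The arm moves only by the tool move_arm, never from a script. Its argument "rows" is one flat list of numbers, 7 for each row, row after row: the opening, from -1 (shut) to 1 (fully open), then the shift along the tool's x, y, z in cm, then the turn, a rotation vector about the tool's x, y, z in rad. In form: [hand, x, y, z, rx, ry, rz, hand, x, y, z, rx, ry, rz, ...]. A call has 1 to 5 rows; each row is the pose to reach, as a shift and turn from the pose commanded when the call began, along the tool's axes at that moment; what a row does not reach only later rows make up. A row lasts 1/10 s, in which the tool goes at most 50 mm and 8.59 degrees, less where a joint would pass 70% of its speed; a pose out of reach is approached as far as the arm can. A call with a gripper value outside its range is refused whole. The fingers move at their own pace and stop on an object; "newtons" is the grip in N (left out, the last holds). Time passes only in rows, so rows that repeat a pose let the fingers close. It gives the time, the measured TCP pose, the force and the opening at its end, in the units of the state.
- observe(): the state, without advancing time (a new reading comes with each control period).
- capture(name): name is "scene" or "top" or "wrist"; returns the picture (480x640x3 uint8, blue, green, red); there is no depth.
- camera_model(name): a dict with "camera_matrix" (3x3 intrinsics, pixels), "dist_coeffs" ([k1, k2, p1, p2, k3] as OpenCV has them; the pictures are not rectified), "T" (4x4, takes a point from camera to world coordinates); the wrist camera has in their place "tool_from_camera" (4x4, takes a point from camera to tool coordinates, whose origin is the TCP and whose axes are the flange's). Camera axes: x right, y up, looking along -z (the intrinsics and any distortion apply to the point x, -y, -z); pixel columns grow to the right and rows downward; lengths in mm; the calibration is good to about 2 mm. A picture is of the moment at which its call begins: read the wrist's pose just before it. camera_model takes no time and is no camera call.
- finish_job(): hands the job in, once; it reports no verdict.
Trained networks look in the newest picture that a camera, given by its name, has taken for a name from the list of things; names that differ only in an ending like _2 or _b are one class to them, and where a whole thing is asked for, a point or a joint stands for the part that bears it (a point fixed in the world has none). Each returns a list of dicts, best first, with "conf" (0 to 1); they miss things now and then, are a little off and sometimes report something else, mostly with a low value. They report only what shows in the picture. A call takes as long as a camera call.
- silhouettes(camera, label): "mask" (480x640 bool, what is visible of it) and "extent" ([left, top, right, bottom] in pixels, round what is visible of it).
- mark_of(camera, label): "centre" ([column, row] in pixels: a listed point, or the origin of a listed thing).
The state is a dict: "t": time; "q": joint angles; "joint_velocities": joint speeds; "joint_efforts": joint torques, N m; "eef_pos": TCP position; "eef_rot": TCP orientation; "wrist_force": force on the tool from outside, world axes, zero at the start; "ft_torque": the same for the moment, N m; "opening": opening from 0.0 (shut) to 1.0 (fully open).
Only numpy, scipy, OpenCV 4.12 (cv2) and the standard library are available. Lean on these libraries where they do the work, as an engineer would, in place of code of your own. Each camera call takes 0.05 s, during which the arm holds its last target. There are 200 camera calls.

## Working session

There is one attempt and no reset: what is moved stays moved. The work goes in short steps, Python scripts to look and compute and a tool call to move; the robot and the scene stay as the last step left them, time stands still between calls to the robot, and variables do not carry over. Pictures are saved under pics/ and viewed, about 8 in all and at most 12, crops included, and the job is handed in when it is done.

Besides the shell and the picture viewer there is one more tool, called in YAML: its name, and indented under it one key for each argument. move_arm: Moves the arm, as the interface text tells. Its arguments: {"type":"object","properties":{"rows":{"type":"array"},"newtons":{"type":"number"}},"required":["rows"]}

```bash
mkdir -p pics; cat > h.py <<'E'
from bench import *
import numpy as np, cv2
from scipy.spatial.transform import Rotation as R
def Tcam(n,st=None):
    m=camera_model(n)
    if 'T' in m: T=np.array(m['T'])
    else:
        st=st or observe(); T=np.eye(4);T[:3,:3]=R.from_rotvec(st['eef_rot']).as_matrix();T[:3,3]=st['eef_pos'];T=T@np.array(m['tool_from_camera'])
    return T,np.array(m['camera_matrix']),np.array(m['dist_coeffs']) if m.get('dist_coeffs') is not None else np.zeros(5)
def ray(n,px,z,st=None):
    T,K,d=Tcam(n,st)
    u=cv2.undistortPoints(np.array([[px]],float),K,d)[0,0]
    v=T[:3,:3]@np.array([u[0],-u[1],-1]); o=T[:3,3]
    return o+v*(z-o[2])/v[2]
def proj(n,P,st=None):
    T,K,d=Tcam(n,st); p=np.linalg.inv(T)@np.r_[P,1]
    return cv2.projectPoints(np.array([[p[0],-p[1],-p[2]]]),np.zeros(3),np.zeros(3),K,d)[0].ravel()
def tomove(P,st=None):
    st=st or observe(); return R.from_rotvec(st['eef_rot']).as_matrix().T@(np.array(P)-st['eef_pos'])/10
E
python3 - <<'E'
from h import *
np.set_printoptions(precision=1,suppress=True)
st=observe();print(st['eef_pos'],R.from_rotvec(st['eef_rot']).as_matrix(),st['opening'])
Z={'pin_head':63,'spare_head':63,'guide':78,'window':60,'axis':48,'crank_grip':77,'rack':0,'washbottle_o':10,'dish_o':10,'stainjar_o':10,'beaker_o':10,'slidebox_o':10,'wheel':34}
for c in ['top','scene']:
    im=capture(c);cv2.imwrite(f'pics/{c}0.png',im)
    for k,z in Z.items():
        for r in mark_of(c,k)[:2]: print(c,k,round(r['conf'],2),np.array(r['centre']),ray(c,r['centre'],z))
E
```

```text
[194.  593.6 244.5] [[-1.   0.3 -0. ]
 [ 0.3  1.  -0. ]
 [-0.  -0.  -1. ]] 0.9970641002461064
top pin_head 0.74 [523.4 257.8] [ 509.9 -342.4   63. ]
top spare_head 0.67 [489.7 254. ] [ 518.8 -276.6   63. ]
top guide 0.92 [274.1 193.4] [644.8 142.4  78. ]
top window 0.96 [272.  176.5] [682.1 147.3  60. ]
top axis 0.6 [274.9 213.3] [610.2 143.6  48. ]
top crank_grip 0.7 [242.7 202.9] [627.7 203.4  77. ]
top rack 0.57 [490.3 255.6] [ 518.1 -302.4    0. ]
top rack 0.37 [524.1 257.4] [ 512.8 -373.2    0. ]
top washbottle_o 0.92 [452.6 161.6] [ 717.3 -229.1   10. ]
top dish_o 0.58 [186.  334.1] [372.2 330.6  10. ]
top stainjar_o 0.69 [172.8 194.2] [660.  357.4  10. ]
top beaker_o 0.8 [403.5 158.8] [ 725.4 -125.8   10. ]
top slidebox_o 0.58 [111.2 253.7] [539.1 483.   10. ]
top slidebox_o 0.27 [171.6 191.4] [666.  359.9  10. ]
top wheel 0.94 [275.9 215.3] [608.1 142.6  34. ]
top wheel 0.39 [273.6 191.8] [656.3 146.5  34. ]
scene pin_head 0.6 [174.3 357.2] [ 510.4 -343.6   63. ]
scene pin_head 0.6 [371.  229.7] [622.2 224.1  63. ]
scene spare_head 0.53 [202.1 334.6] [ 514.6 -271.3   63. ]
sc
[... 273 characters left out ...]
 [325.2 354.9] [ 756.9 -164.8   77. ]
scene crank_grip 0.41 [370.9 230.9] [631.7 206.3  77. ]
scene rack 0.96 [192.7 367.4] [ 519.9 -315.8    0. ]
scene washbottle_o 0.9 [293.8 388.3] [ 727.2 -230.9   10. ]
scene washbottle_o 0.28 [203.2 336. ] [ 485.2 -249.6   10. ]
scene dish_o 0.73 [317.6 187.6] [365.5 338.5  10. ]
scene stainjar_o 0.78 [406.6 226.2] [665.4 348.7  10. ]
scene beaker_o 0.88 [322.5 354.9] [ 726.9 -130.8   10. ]
scene beaker_o 0.73 [373.9 260.5] [663.8 180.5  10. ]
scene slidebox_o 0.61 [390.7 184.7] [533.1 485.6  10. ]
scene slidebox_o 0.22 [374.6 230.5] [604.1 279.7  10. ]
scene wheel 0.75 [180.4 372.1] [ 528.4 -350.3   34. ]
scene wheel 0.73 [347.6 253.1] [607. 141.  34.]
```

```bash
python3 - <<'E'
import cv2
a=cv2.imread('pics/top0.png');b=cv2.imread('pics/scene0.png')
import numpy as np
t=cv2.resize(a[130:300,150:560],(800,332),interpolation=3)
s=cv2.resize(b[160:420,140:440],(400,268),interpolation=3)
o=np.zeros((600,800,3),np.uint8);o[:332]=t;o[332:,:400]=s
o[332:,400:]=cv2.resize(b,(400,268))
cv2.imwrite('pics/v1.png',o)
E
```

```text
(no output)
```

View pics/v1.png

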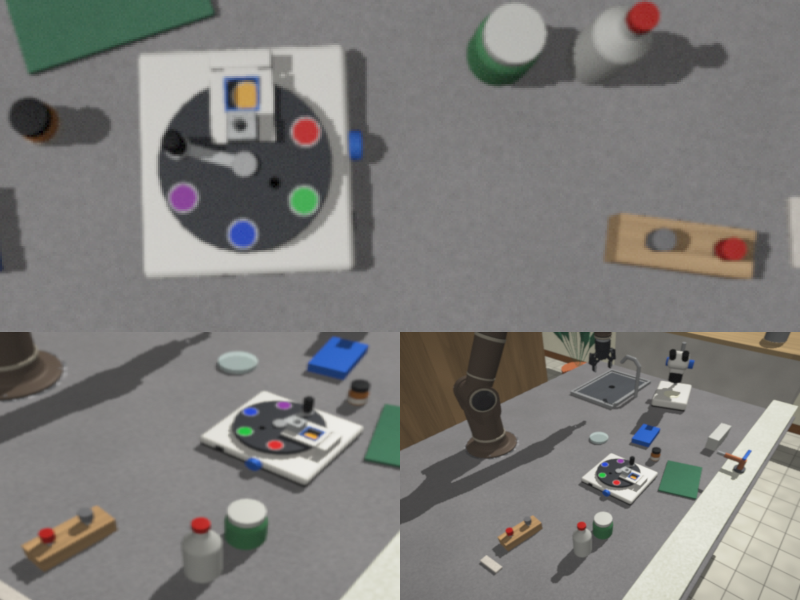

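The top view shows the lamp on the left, with the amber filter in the window at about crop (240,95). The knob is at (175,143), and green at (304,200) is about 122° short. In the rack on the right, red is at (733,248) and the grey spare at (663,240). The network positions agree with this. I'll move above the red pin with the jaws along the rack's x axis.

```bash
cat >> h.py <<'E'
def plan(P,az,st=None):
    "tool shift (cm) and turn for TCP at P, tool y at world azimuth az deg, pointing down"
    st=st or observe(); M=R.from_rotvec(st['eef_rot']).as_matrix()
    a=np.radians(az); y=np.array([np.cos(a),np.sin(a),0]); z=np.array([0,0,-1.]); M2=np.c_[np.cross(y,z),y,z]
    return np.round(np.r_[M.T@(np.array(P)-st['eef_pos'])/10,R.from_matrix(M.T@M2).as_rotvec()],3)
E
python3 - <<'E'
from h import *
st=observe();p=np.array(st['eef_pos']);e=np.array([510,-343,200.])
az=np.degrees(np.arctan2(*R.from_rotvec(st['eef_rot']).as_matrix()[1::-1,1]));print(az)
import copy
for k,a in zip([.25,.5,.75,1],[32,-8,-8,-8]):
    q=p+(e-p)*k
    print(plan(q,a,st)); st=dict(eef_pos=q,eef_rot=None)
    r=np.radians(a);y=np.array([np.cos(r),np.sin(r),0]);z=np.array([0,0,-1.]);st['eef_rot']=R.from_matrix(np.c_[np.cross(y,z),y,z]).as_rotvec()
E
```

```text
71.9030459353112
[-14.783 -19.816   1.132   0.      0.      0.696]
[-24.052  -5.718   1.133   0.      0.      0.698]
[-22.101  11.08    1.133   0.      0.     -0.   ]
[-22.101  11.08    1.133   0.      0.     -0.   ]
```

move_arm:
  rows: [1,-14.8,-19.8,1.1,0,0,0.7,1,-14.8,-19.8,1.1,0,0,0.7,1,-14.8,-19.8,1.1,0,0,0.7,1,-14.8,-19.8,1.1,0,0,0.7,1,-14.8,-19.8,1.1,0,0,0.7]

```text
t: 1.9
eef_pos: [273.8, 357.8, 234.3]
eef_rot: [-1.536, -2.74, -0.001]
wrist_force: [0.9, -0.9, 0.7]
opening: 1.001
```

move_arm:
  rows: [1,-24,-5.7,1.1,0,0,0.7,1,-24,-5.7,1.1,0,0,0.7,1,-24,-5.7,1.1,0,0,0.7,1,-24,-5.7,1.1,0,0,0.7,1,-24,-5.7,1.1,0,0,0.7]

```text
t: 2.4
eef_pos: [351.7, 123.9, 223.6]
eef_rot: [-2.382, -2.047, -0.002]
wrist_force: [1.7, 0.5, -0.1]
opening: 1.003
```

```bash
python3 -c "
from h import *
print(observe()['eef_pos'],observe()['t'],plan([510,-343,200],-8))"
```

```text
[351.68322805 123.87037799 223.57228218] 2.4 [-4.3776e+01  2.2676e+01  2.3150e+00  1.0000e-03 -1.0000e-03 -1.1000e-02]
```

move_arm:
  rows: [0.3,-43.8,22.7,2.3,0,0,0,0.3,-43.8,22.7,2.3,0,0,0,0.3,-43.8,22.7,2.3,0,0,0,0.3,-43.8,22.7,2.3,0,0,0,0.3,-43.8,22.7,2.3,0,0,0]

```text
t: 2.9
eef_pos: [433.5, -112.0, 212.1]
eef_rot: [2.375, 2.055, 0.003]
wrist_force: [0.9, 0.9, -0.1]
opening: 0.65
```

```bash
python3 -c "
from h import *
print(observe()['eef_pos'],observe()['t'],plan([510,-343,200],-8))"
```

```text
[ 433.54967294 -111.97196299  212.09763382] 2.9 [-2.1764e+01  1.0886e+01  1.2090e+00  2.0000e-03 -1.0000e-03 -5.0000e-03]
```

move_arm:
  rows: [0.3,-21.8,10.9,1.2,0,0,0,0.3,-21.8,10.9,1.2,0,0,0,0.3,-21.8,10.9,1.2,0,0,0,0.3,-21.8,10.9,1.2,0,0,0,0.3,-21.8,10.9,1.2,0,0,0]

```text
t: 3.4
eef_pos: [509.9, -343.9, 199.3]
eef_rot: [2.376, 2.055, -0.0]
wrist_force: [1.5, 0.7, -0.1]
opening: 0.654
```

move_arm:
  rows: [0.3,0,0,0,0,0,0,0.3,0,0,0,0,0,0,0.3,0,0,0,0,0,0]

```text
t: 3.7
eef_pos: [509.4, -340.4, 199.4]
eef_rot: [-2.375, -2.055, -0.001]
wrist_force: [0.0, -1.2, 0.6]
opening: 0.65
```

```bash
cat > look.py <<'E'
from h import *
import sys
np.set_printoptions(precision=1,suppress=True)
st=observe();im=capture('wrist');cv2.imwrite(sys.argv[1],im)
print(st['t'],st['eef_pos'],st['wrist_force'])
for a in sys.argv[2:]:
    k,z=a.split(':')
    for r in mark_of('wrist',k)[:2]: print(k,round(r['conf'],2),np.array(r['centre']),ray('wrist',r['centre'],float(z),st))
E
python3 look.py pics/w1.png pin_head:63 spare_head:63 rack:0
```

```text
3.7 [ 509.4 -340.4  199.4] [ 0.  -1.2  0.6]
pin_head 0.75 [322.4 234. ] [ 513.2 -338.5   63. ]
spare_head 0.72 [324.5 143. ] [ 524.9 -268.3   63. ]
rack 0.57 [319.9 186.3] [ 516.2 -306.2    0. ]
```

View pics/w1.png

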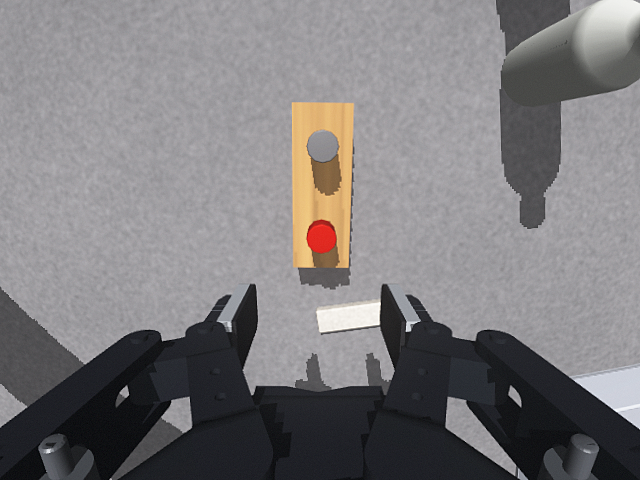

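The wrist image shows the red head at (321,236) and the spare at (322,145), with nothing under the fingers. The pin is at about (512,-341), so I'll descend and grip.

move_arm:
  rows: [0.3,0,0.27,5,0,0,0,0.3,0,0.27,10,0,0,0,0.3,0,0.27,13,0,0,0,0.3,0,0.27,14.1,0,0,0,0.3,0,0.27,14.1,0,0,0]

```text
t: 4.4
eef_pos: [511.7, -341.1, 57.9]
eef_rot: [-2.374, -2.054, 0.001]
wrist_force: [-0.2, 0.3, 0.2]
opening: 0.65
```

move_arm:
  rows: [-1,0,0,0,0,0,0,-1,0,0,0,0,0,0,-1,0,0,0,0,0,0,-1,0,0,0,0,0,0,-1,0,0,0,0,0,0]
  newtons: 40

```text
t: 4.9
eef_pos: [512.9, -342.7, 60.7]
eef_rot: [2.375, 2.053, 0.002]
wrist_force: [-0.3, 1.2, 7.3]
opening: 0.265
```

```bash
python3 -c "
from h import *
o=observe();print(o['eef_pos'],o['opening'],o['wrist_force'])"
```

```text
[ 512.88358441 -342.69283822   60.67569521] 0.2652622378672247 [-0.27068534  1.21697774  7.31703759]
```

move_arm:
  rows: [-1,0,0,-2,0,0,0,-1,0,0,-4,0,0,0,-1,0,0,-7,0,0,0,-1,0,0,-11,0,0,0,-1,0,0,-14,0,0,0]

```text
t: 5.4
eef_pos: [512.3, -342.5, 201.8]
eef_rot: [2.375, 2.053, 0.002]
wrist_force: [0.4, 0.2, 0.1]
opening: 0.268
```

```bash
python3 -c "
from h import *
o=observe();print(o['eef_pos'],o['opening'],o['wrist_force'],plan([640,142,200],4))"
```

```text
[ 512.3279728  -342.50295551  201.79611325] 0.26821283900997556 [0.40001651 0.19895714 0.14277222] [ 4.9789e+01  5.6130e+00  1.5700e-01  3.0000e-03  1.0000e-03 -2.1500e-01]
```

move_arm:
  rows: [-1,24.9,2.8,0,0,0,-0.21,-1,24.9,2.8,0,0,0,-0.21,-1,24.9,2.8,0,0,0,-0.21,-1,24.9,2.8,0,0,0,-0.21,-1,24.9,2.8,0,0,0,-0.21]

```text
t: 5.9
eef_pos: [576.0, -98.3, 199.9]
eef_rot: [2.148, 2.291, 0.003]
wrist_force: [0.1, -0.2, -0.4]
opening: 0.265
```

move_arm:
  rows: [-1,23.7,8.1,0,0,0,0,-1,23.7,8.1,0,0,0,0,-1,23.7,8.1,0,0,0,0,-1,23.7,8.1,0,0,0,0,-1,23.7,8.1,0,0,0,0]

```text
t: 6.4
eef_pos: [641.3, 143.3, 199.9]
eef_rot: [2.148, 2.292, 0.003]
wrist_force: [0.2, -0.3, -0.3]
opening: 0.269
```

move_arm:
  rows: [-1,0,0,0,0,0,0,-1,0,0,0,0,0,0,-1,0,0,0,0,0,0]

```text
t: 6.7
eef_pos: [640.9, 139.7, 199.3]
eef_rot: [2.149, 2.29, 0.0]
wrist_force: [0.2, -1.6, -0.0]
opening: 0.266
```

```bash
python3 look.py pics/w2.png guide:78 window:60 axis:48 crank_grip:77 pin_head:205 pin:152
```

```text
6.7 [640.9 139.7 199.3] [ 0.2 -1.6 -0. ]
guide 0.65 [324.3 232. ] [645.6 147.4  78. ]
window 0.66 [367.  228.9] [680.8 147.9  60. ]
axis 0.79 [286.6 215.2] [613.9 152.9  48. ]
crank_grip 0.86 [309.2 139.7] [630.3 214.4  77. ]
pin_head 0.89 [318.8 312.1] [641.2 144.  205. ]
pin 0.67 [318.8 267. ] [641.3 144.7 152. ]
```

View pics/w2.png

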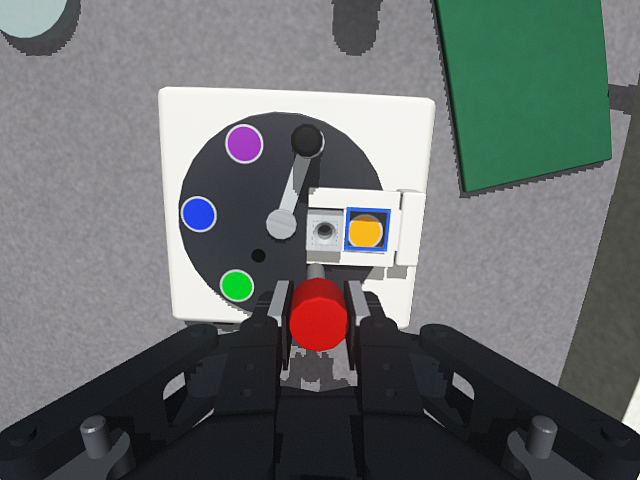

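The image shows the guide hole at (325,230), the knob at (307,140), and the pin hanging straight with its foot at about (316,268). I'll move over the guide and come lower for one more look.

move_arm:
  rows: [-1,0.25,0.45,2,0,0,0,-1,0.25,0.45,4,0,0,0,-1,0.25,0.45,5,0,0,0,-1,0.25,0.45,5.5,0,0,0,-1,0.25,0.45,5.5,0,0,0]

```text
t: 7.55
eef_pos: [645.0, 143.7, 143.3]
eef_rot: [-2.148, -2.292, 0.001]
wrist_force: [-0.2, 0.2, -0.3]
opening: 0.264
```

move_arm:
  rows: [-1,0,0,0,0,0,0,-1,0,0,0,0,0,0]

```text
t: 7.75
eef_pos: [645.7, 143.9, 144.6]
eef_rot: [2.148, 2.292, 0.002]
wrist_force: [1.0, 0.8, -1.2]
opening: 0.267
```

```bash
python3 look.py pics/w3.png guide:78 window:60 axis:48 pin_head:149.5 pin:97; python3 -c "
import cv2
cv2.imwrite('pics/w3c.png',cv2.resize(cv2.imread('pics/w3.png')[130:330,220:460],None,fx=3,fy=3,interpolation=2))"
```

```text
7.75 [645.7 143.9 144.6] [ 1.   0.8 -1.2]
guide 0.57 [316.8 257. ] [645.1 148.6  78. ]
window 0.79 [369.7 252.3] [680.1 148.4  60. ]
axis 0.57 [269.5 240.5] [612.2 149.1  48. ]
pin_head 0.59 [321.6 309.5] [647.1 149.1 149.5]
pin 0.61 [313.4 268.3] [643.3 147.9  97. ]
```

View pics/w3c.png

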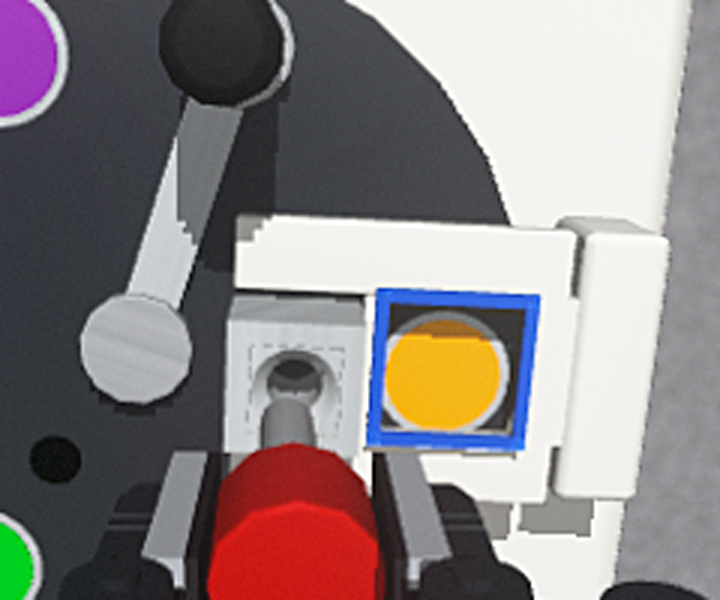

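```bash
python3 -c "
from h import *
st=observe()
a=ray('wrist',[318.8,259.2],78,st)
for z in (95,97,99): print(a,ray('wrist',[316.2,270.6],z,st)-a)
print(ray('wrist',[321.6,309.5],149.5,st), proj('wrist',[a[0],a[1],78],st),proj('wrist',[a[0],a[1],97],st),camera_model('wrist'), st['wrist_force'])"
```

```text
[645.80125294 147.62517829  78.        ] [-1.41589223 -1.30709374 17.        ]
[645.80125294 147.62517829  78.        ] [-1.45092898 -0.58972789 19.        ]
[645.80125294 147.62517829  78.        ] [-1.48596572  0.12763796 21.        ]
[646.61102276 149.52652717 149.5       ] [318.8 259.2] [318.89195052 269.75021178] {'camera_matrix': array([[336.56203058,   0.        , 318.22576904],
       [  0.        , 336.56203058, 242.17117459],
       [  0.        ,   0.        ,   1.        ]]), 'dist_coeffs': array([-0.06445531,  0.        ,  0.        ,  0.        ,  0.        ]), 'tool_from_camera': array([[-1.40481396e-03,  9.66237048e-01,  2.57650914e-01,
         6.60312226e+01],
       [ 9.99998733e-01,  1.55036636e-03, -3.61765610e-04,
         3.33835883e-01],
       [-7.49004647e-04,  2.57650080e-01, -9.66238001e-01,
        -1.28502979e+02],
       [ 0.00000000e+00,  0.00000000e+00,  0.00000000e+00,
         1.00000000e+00]])} [ 0.12926995 -0.2084567  -0.1213768 ]
```

The foot is about 1.4 mm short in x, which is within the chamfer. I'll correct that and lower, watching the force.

move_arm:
  rows: [-1,0.03,0.14,0.5,0,0,0,-1,0.03,0.14,1.0,0,0,0,-1,0.03,0.14,1.5,0,0,0,-1,0.03,0.14,1.9,0,0,0,-1,0.03,0.14,2.2,0,0,0]

```text
t: 8.55
eef_pos: [646.4, 144.3, 121.0]
eef_rot: [-2.148, -2.292, 0.001]
wrist_force: [0.1, -0.0, -0.5]
opening: 0.264
```

move_arm:
  rows: [-1,0,0,0.2,0,0,0,-1,0,0,0.4,0,0,0,-1,0,0,0.6,0,0,0,-1,0,0,0.6,0,0,0,-1,0,0,0.6,0,0,0]

```text
t: 9.05
eef_pos: [646.6, 144.3, 115.7]
eef_rot: [2.148, 2.292, 0.0]
wrist_force: [0.3, -0.4, -0.5]
opening: 0.262
```

move_arm:
  rows: [-1,0,0,0.3,0,0,0,-1,0,0,0.6,0,0,0,-1,0,0,0.9,0,0,0,-1,0,0,1.2,0,0,0,-1,0,0,1.4,0,0,0]

```text
t: 9.55
eef_pos: [646.4, 144.3, 101.2]
eef_rot: [-2.148, -2.292, 0.001]
wrist_force: [0.7, 0.3, 0.5]
opening: 0.264
```

move_arm:
  rows: [-1,0,0,0.1,0,0,0,-1,0,0,0.2,0,0,0,-1,0,0,0.3,0,0,0,-1,0,0,0.3,0,0,0]

```text
t: 9.95
eef_pos: [646.7, 144.3, 98.9]
eef_rot: [2.148, 2.292, 0.0]
wrist_force: [0.1, -1.3, 1.1]
opening: 0.265
```

move_arm:
  rows: [0,0,0,0,0,0,0,0,0,0,0,0,0,0,0,0,0,0,0,0,0,0,0,0,0,0,0,0]

```text
t: 10.35
eef_pos: [646.6, 144.4, 98.7]
eef_rot: [-2.148, -2.292, -0.0]
wrist_force: [-0.4, -0.2, 0.2]
opening: 0.498
```

move_arm:
  rows: [0,0,0,-1,0,0,0,0,0,0,-3,0,0,0,0,0,0,-6,0,0,0,0,0,0,-9,0,0,0,0,0,0,-10,0,0,0]

```text
t: 10.85
eef_pos: [648.2, 144.1, 202.8]
eef_rot: [2.147, 2.29, 0.007]
wrist_force: [-0.3, 0.4, 0.0]
opening: 0.505
```

```bash
python3 look.py pics/w4.png guide:78 window:60 axis:48 crank_grip:77 pin_head:101
```

```text
10.85 [648.2 144.1 202.8] [-0.3  0.4  0. ]
guide 0.76 [314.3 235.2] [646.  148.2  78. ]
guide 0.29 [356.1 234.7] [678.3 150.6  78. ]
window 0.86 [354.6 232.1] [679.3 148.5  60. ]
axis 0.66 [275.8 220.6] [612.6 151.7  48. ]
crank_grip 0.74 [298.2 148.2] [630.3 212.6  77. ]
pin_head 0.9 [316.1 246.5] [647.5 145.6 101. ]
```

View pics/w4.png

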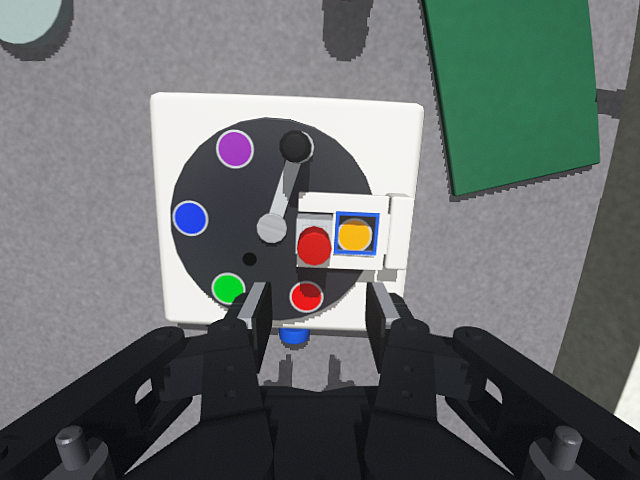

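The red pin stands in the guide, with its head at (315,245). The window still shows amber and the knob is at (297,147). Next I'll go to the knob.

```bash
python3 -c "
from h import *
st=observe();print(np.round(st['q'],2),plan([631,211,140],4),plan([631,211,140],-16))"
```

```text
[-0.72  0.58  0.65  1.58 -0.38  1.11  0.08] [ 6.744e+00 -1.026e+00  5.712e+00 -2.000e-03  0.000e+00 -5.000e-03] [ 6.744e+00 -1.026e+00  5.712e+00 -2.000e-03  1.000e-03  3.440e-01]
```

move_arm:
  rows: [0.3,4,-0.6,0,0,0,0,0.3,6.7,-1.0,2,0,0,0,0.3,6.7,-1.0,5,0,0,0,0.3,6.7,-1.0,5.7,0,0,0,0.3,6.7,-1.0,5.7,0,0,0]

```text
t: 11.65
eef_pos: [631.3, 209.3, 139.8]
eef_rot: [-2.149, -2.291, 0.006]
wrist_force: [0.7, -0.4, 0.5]
opening: 0.654
```

```bash
python3 look.py pics/w5.png crank_grip:77 pin_head:101 axis:48
```

```text
11.65 [631.3 209.3 139.8] [ 0.7 -0.4  0.5]
crank_grip 0.67 [315.7 257.7] [629.6 214.6  77. ]
pin_head 0.93 [339.4 382.5] [647.9 146.3 101. ]
axis 0.96 [286.9 329. ] [612.2 149.3  48. ]
```

View pics/w5.png

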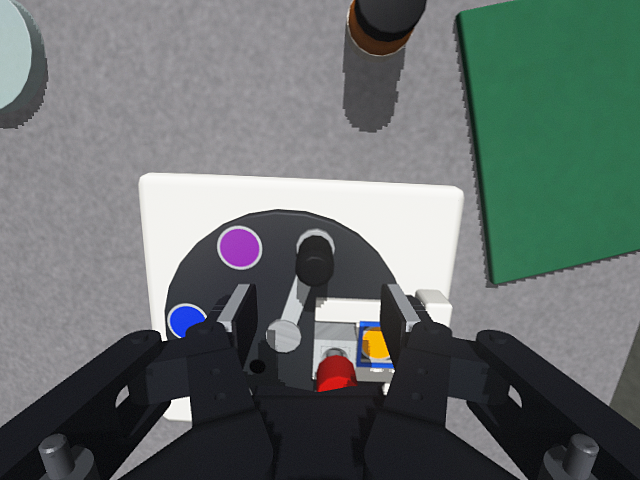

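The knob is centred between the open fingers at (316,258) and the pin head is clear at (337,375). I'll descend and close lightly.

move_arm:
  rows: [0.3,0.25,-0.15,2,0,0,0,0.3,0.25,-0.15,4,0,0,0,0.3,0.25,-0.15,5.5,0,0,0,0.3,0.25,-0.15,6.2,0,0,0,0.3,0.25,-0.15,6.2,0,0,0]

```text
t: 12.35
eef_pos: [630.4, 212.5, 79.1]
eef_rot: [-2.148, -2.292, 0.002]
wrist_force: [0.2, -1.0, 0.3]
opening: 0.651
```

move_arm:
  rows: [-1,0,0,0,0,0,0,-1,0,0,0,0,0,0,-1,0,0,0,0,0,0,-1,0,0,0,0,0,0,-1,0,0,0,0,0,0]
  newtons: 20

```text
t: 12.85
eef_pos: [631.0, 212.9, 80.6]
eef_rot: [2.148, 2.292, 0.002]
wrist_force: [-1.9, -0.5, 6.6]
opening: 0.246
```

```bash
python3 look.py pics/w6.png crank_grip:77 pin_head:101 axis:48; python3 -c "
from h import *
st=observe();M=R.from_rotvec(st['eef_rot']).as_matrix();p=np.array(st['eef_pos']);print(st['opening'],M[:2,:2])
c=np.array([610.5,145]);v=p[:2]-c;print(np.hypot(*v),np.degrees(np.arctan2(v[1],v[0])))
for d in range(5,46,5):
  a=np.radians(d);w=np.array([[np.cos(a),-np.sin(a)],[np.sin(a),np.cos(a)]])@v-v
  print(d,np.round(M[:2,:2].T@w/10,2))
"
```

```text
12.85 [631.  212.9  80.6] [-1.9 -0.5  6.6]
crank_grip 0.98 [320.  309.6] [632.  213.8  77. ]
axis 0.71 [273.8 389.2] [610.2 148.   48. ]
0.24784395224136344 [[-0.06487979  0.99789264]
 [ 0.99789298  0.06487933]]
70.96500959163355 73.20790456627253
5 [ 0.19 -0.59]
10 [ 0.33 -1.19]
15 [ 0.42 -1.8 ]
20 [ 0.45 -2.42]
25 [ 0.43 -3.04]
30 [ 0.35 -3.66]
35 [ 0.22 -4.26]
40 [ 0.04 -4.85]
45 [-0.19 -5.43]
```

move_arm:
  rows: [-1,0.19,-0.59,0,0,0,-0.08,-1,0.33,-1.19,0,0,0,-0.16,-1,0.42,-1.8,0,0,0,-0.25,-1,0.45,-2.42,0,0,0,-0.34,-1,0.43,-3.04,0,0,0,-0.43]

```text
t: 13.55
eef_pos: [601.3, 215.8, 80.7]
eef_rot: [1.603, 2.699, 0.004]
wrist_force: [2.6, 0.5, 2.5]
opening: 0.245
```

```bash
cat > arc.py <<'E'
from h import *
import sys
np.set_printoptions(precision=2,suppress=True)
st=observe();M=R.from_rotvec(st['eef_rot']).as_matrix();p=np.array(st['eef_pos'])
c=np.array([610.5,145]);v=p[:2]-c;u=v/np.hypot(*v);f=np.array(st['wrist_force'])
print('r',np.hypot(*v),'az',np.degrees(np.arctan2(v[1],v[0])),'tool az',np.degrees(np.arctan2(M[1,1],M[0,1])),'Frad',f[:2]@u,'Ftan',f[:2]@[-u[1],u[0]],'Fz',f[2],'z',p[2],'open',st['opening'])
if len(sys.argv)>1:
  for d in np.arange(1,6)*float(sys.argv[1]):
    a=np.radians(d);w=np.array([[np.cos(a),-np.sin(a)],[np.sin(a),np.cos(a)]])@u*70-u*70
    print(d,M[:2,:2].T@w/10,-a)
E
python3 arc.py 5
```

```text
r 71.36996190643174 az 97.41265117977971 tool az 28.582570529361494 Frad 0.11103340740581942 Ftan -2.6748347576426927 Fz 2.5015302514462956 z 80.65959535290855 open 0.24491914008604299
5.0 [ 0.2  -0.58] -0.08726646259971647
10.0 [ 0.34 -1.17] -0.17453292519943295
15.0 [ 0.43 -1.78] -0.2617993877991494
20.0 [ 0.47 -2.39] -0.3490658503988659
25.0 [ 0.46 -3.  ] -0.4363323129985824
```

move_arm:
  rows: [-1,0.2,-0.58,0,0,0,-0.09,-1,0.34,-1.17,0,0,0,-0.17,-1,0.43,-1.78,0,0,0,-0.26,-1,0.47,-2.39,0,0,0,-0.35,-1,0.46,-3.0,0,0,0,-0.44]

```text
t: 14.05
eef_pos: [572.6, 205.9, 80.6]
eef_rot: [0.975, 2.984, 0.004]
wrist_force: [1.1, 0.2, 2.9]
opening: 0.25
```

move_arm:
  rows: [-1,0.2,-0.58,0,0,0,-0.09,-1,0.34,-1.17,0,0,0,-0.17,-1,0.43,-1.78,0,0,0,-0.26,-1,0.47,-2.39,0,0,0,-0.35,-1,0.46,-3.0,0,0,0,-0.44]

```text
t: 14.55
eef_pos: [550.6, 185.0, 80.6]
eef_rot: [0.3, 3.125, 0.004]
wrist_force: [0.7, 2.7, 3.6]
opening: 0.247
```

```bash
python3 arc.py 4; python3 - <<'E'
from h import *
im=capture('top');t=cv2.resize(im[145:285,210:345],None,fx=4,fy=4,interpolation=2);cv2.imwrite('pics/t7.png',t)
E
```

```text
r 71.97585399780215 az 146.27531259317308 tool az 79.04033101297546 Frad 0.8775488601479563 Ftan -2.665045658606648 Fz 3.5962482929497996 z 80.57597371932904 open 0.24668317525603867
4.0 [ 0.17 -0.46] -0.06981317007977318
8.0 [ 0.31 -0.92] -0.13962634015954636
12.0 [ 0.42 -1.4 ] -0.20943951023931956
16.0 [ 0.5  -1.88] -0.2792526803190927
20.0 [ 0.54 -2.37] -0.3490658503988659
```

View pics/t7.png

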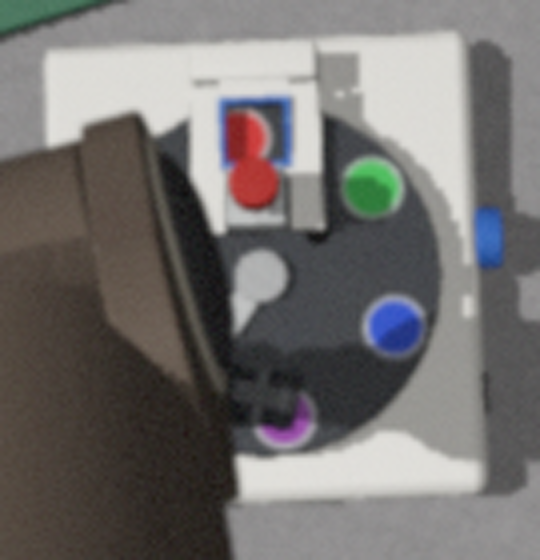

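Red is in the window now, and green at (372,187) has about 50° left. I'll go on 34°, then creep.

move_arm:
  rows: [-1,0.17,-0.46,0,0,0,-0.05,-1,0.31,-0.92,0,0,0,-0.1,-1,0.42,-1.4,0,0,0,-0.15,-1,0.5,-1.88,0,0,0,-0.2,-1,0.54,-2.37,0,0,0,-0.25]

```text
t: 15.1
eef_pos: [540.7, 162.7, 80.5]
eef_rot: [-0.086, 3.139, 0.003]
wrist_force: [-1.1, 2.3, 5.8]
opening: 0.249
```

```bash
python3 arc.py 3
```

```text
r 72.02736923941495 az 165.81048450781725 tool az 93.15224457909187 Frad 1.6759345602752773 Ftan -1.951796329334693 Fz 5.777694613547869 z 80.54324469917192 open 0.24869278109154422
3.0 [ 0.1  -0.35] -0.05235987755982989
6.0 [ 0.18 -0.71] -0.10471975511965978
9.0 [ 0.24 -1.07] -0.15707963267948966
12.0 [ 0.29 -1.43] -0.20943951023931956
15.0 [ 0.31 -1.8 ] -0.2617993877991494
```

move_arm:
  rows: [-1,0.1,-0.35,0,0,0,-0.05,-1,0.18,-0.71,0,0,0,-0.1,-1,0.24,-1.07,0,0,0,-0.15,-1,0.29,-1.43,0,0,0,-0.2,-1,0.31,-1.8,0,0,0,-0.22]

```text
t: 15.6
eef_pos: [538.5, 144.3, 80.5]
eef_rot: [-0.43, 3.11, 0.002]
wrist_force: [-1.0, 2.1, 6.5]
opening: 0.247
```

```bash
python3 arc.py 1; python3 - <<'E'
from h import *
im=capture('top')
w=None
for k in silhouettes('top','window')[:1]: print(k['extent'])
t=im[145:285,210:345]
h=cv2.cvtColor(t,cv2.COLOR_BGR2HSV)
m=cv2.inRange(h,(45,90,60),(80,255,255));n,l,s,c=cv2.connectedComponentsWithStats(m)
for i in range(1,n):
    if s[i,4]>15:
        x=c[i]+[210,145];print(s[i,4],x,ray('top',x,48)[:2])
E
```

```text
r 72.00206469191468 az -179.4401817793221 tool az 105.73032076824116 Frad 1.0063222157039158 Ftan -2.1402418989736534 Fz 6.465258848158054 z 80.5137873836642 open 0.2468737725331699
1.0 [ 0.03 -0.12] -0.017453292519943295
2.0 [ 0.06 -0.24] -0.03490658503988659
3.0 [ 0.09 -0.36] -0.05235987755982989
4.0 [ 0.11 -0.48] -0.06981317007977318
5.0 [ 0.13 -0.6 ] -0.08726646259971647
[218.8, 153.2, 335.9, 267.0]
85 [217.81176471 147.11764706] [746.87796666 256.16240062]
19 [279.31578947 180.52631579] [676.29286654 133.66428404]
```

move_arm:
  rows: [-1,0.03,-0.12,0,0,0,0,-1,0.06,-0.24,0,0,0,0,-1,0.09,-0.36,0,0,0,0,-1,0.11,-0.48,0,0,0,0,-1,0.13,-0.6,0,0,0,0]

```text
t: 16.2
eef_pos: [538.8, 138.2, 80.5]
eef_rot: [-0.427, 3.111, 0.002]
wrist_force: [-1.5, 1.4, 7.3]
opening: 0.248
```

```bash
python3 arc.py 1
```

```text
r 72.0068249535584 az -174.54643419717755 tool az 105.62690082744504 Frad 1.3962749248738582 Ftan -1.514561338382398 Fz 7.335283679177249 z 80.50011063961483 open 0.2482607680821643
1.0 [ 0.02 -0.12] -0.017453292519943295
2.0 [ 0.04 -0.24] -0.03490658503988659
3.0 [ 0.06 -0.36] -0.05235987755982989
4.0 [ 0.07 -0.48] -0.06981317007977318
5.0 [ 0.08 -0.61] -0.08726646259971647
```

move_arm:
  rows: [-1,0.02,-0.1,-0.05,0,0,0,-1,0.03,-0.2,-0.1,0,0,0,-1,0.05,-0.3,-0.15,0,0,0]

```text
t: 16.5
eef_pos: [539.1, 134.5, 80.8]
eef_rot: [-0.428, 3.111, 0.0]
wrist_force: [4.9, 3.1, -9.1]
opening: 0.24
```

move_arm:
  rows: [-1,0.02,-0.1,0,0,0,0,-1,0.03,-0.2,0,0,0,0,-1,0.03,-0.3,0,0,0,0]

```text
t: 16.8
eef_pos: [539.7, 131.3, 80.8]
eef_rot: [-0.428, 3.111, 0.0]
wrist_force: [4.9, 3.2, -6.6]
opening: 0.246
```

```bash
python3 arc.py 1
```

```text
r 72.07733348520317 az -169.06999450203645 tool az 105.6789234584869 Frad -5.379376720612184 Ftan -2.197272239189724 Fz -6.5855100774185065 z 80.80047630061748 open 0.2463447713007154
1.0 [ 0.01 -0.12] -0.017453292519943295
2.0 [ 0.02 -0.24] -0.03490658503988659
3.0 [ 0.02 -0.37] -0.05235987755982989
4.0 [ 0.02 -0.49] -0.06981317007977318
5.0 [ 0.02 -0.61] -0.08726646259971647
```

move_arm:
  rows: [-1,-0.04,-0.08,0.07,0,0,0,-1,-0.04,-0.16,0.07,0,0,0]

```text
t: 17.0
eef_pos: [540.1, 129.9, 80.6]
eef_rot: [-0.429, 3.112, 0.0]
wrist_force: [1.6, 3.3, 0.3]
opening: 0.246
```

move_arm:
  rows: [-1,0,-0.08,0,0,0,0,-1,0,-0.16,0,0,0,0]

```text
t: 17.2
eef_pos: [540.5, 128.3, 80.6]
eef_rot: [-0.429, 3.112, 0.0]
wrist_force: [1.8, 2.1, 1.3]
opening: 0.247
```

```bash
python3 arc.py; python3 - <<'E'
from h import *
im=capture('top');cv2.imwrite('pics/t8.png',cv2.resize(im[145:285,210:345],None,fx=4,fy=4,interpolation=2))
E
```

```text
r 72.00853952265922 az -166.57874592430295 tool az 105.71198278148604 Frad -2.276988742585002 Ftan -1.5836459642638279 Fz 1.2704280775288892 z 80.61373324568254 open 0.24697482911499039
```

View pics/t8.png

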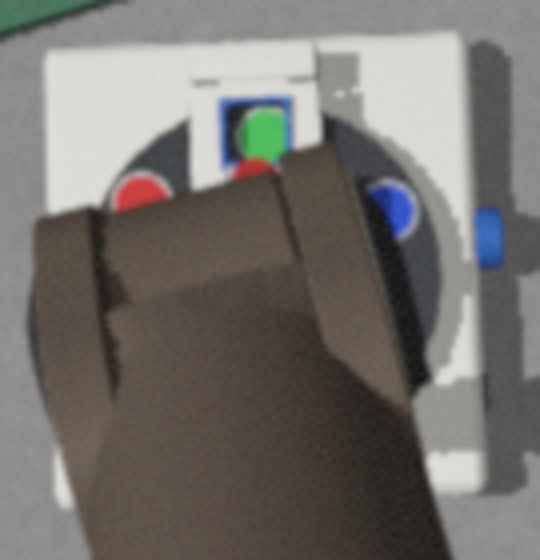

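Green at (266,133) is nearly centred in the window at (256,132), with about 4° left. I'll keep creeping.

move_arm:
  rows: [-1,-0.02,-0.08,0,0,0,0,-1,-0.02,-0.16,0,0,0,0]

```text
t: 17.45
eef_pos: [540.9, 126.7, 80.6]
eef_rot: [0.429, -3.112, -0.0]
wrist_force: [0.2, 2.0, 3.2]
opening: 0.246
```

move_arm:
  rows: [-1,-0.02,-0.08,0,0,0,0,-1,-0.02,-0.16,0,0,0,0]

```text
t: 17.65
eef_pos: [541.4, 125.1, 80.5]
eef_rot: [0.429, -3.112, 0.0]
wrist_force: [-1.0, 2.0, 5.3]
opening: 0.242
```

move_arm:
  rows: [-1,0,-0.07,-0.03,0,0,0,-1,0,-0.14,-0.03,0,0,0]

```text
t: 17.85
eef_pos: [541.8, 123.8, 80.6]
eef_rot: [0.429, -3.112, 0.0]
wrist_force: [-1.1, 2.7, 2.5]
opening: 0.247
```

move_arm:
  rows: [-1,0,-0.07,0,0,0,0,-1,0,-0.14,0,0,0,0]

```text
t: 18.05
eef_pos: [542.2, 122.5, 80.6]
eef_rot: [0.429, -3.112, -0.0]
wrist_force: [-0.5, 1.2, 0.9]
opening: 0.248
```

move_arm:
  rows: [-1,-0.01,-0.06,0,0,0,0,-1,-0.01,-0.12,0,0,0,0]

```text
t: 18.25
eef_pos: [542.6, 121.3, 80.6]
eef_rot: [0.429, -3.112, 0.0]
wrist_force: [-1.8, 1.9, 1.9]
opening: 0.247
```

```bash
python3 arc.py; python3 - <<'E'
from h import *
im=capture('top');cv2.imwrite('pics/t9.png',np.hstack([cv2.resize(im[145:210,240:310],None,fx=5,fy=5,interpolation=2),cv2.resize(capture('scene')[190:300,290:410],(355,325),interpolation=2)]))
E
```

```text
r 71.87223962437095 az -160.7858631070244 tool az 105.7116304909794 Frad 1.1088002146182503 Ftan -2.3946389911408708 Fz 1.85732286269028 z 80.64435040549748 open 0.2469426144377356
```

View pics/t9.png

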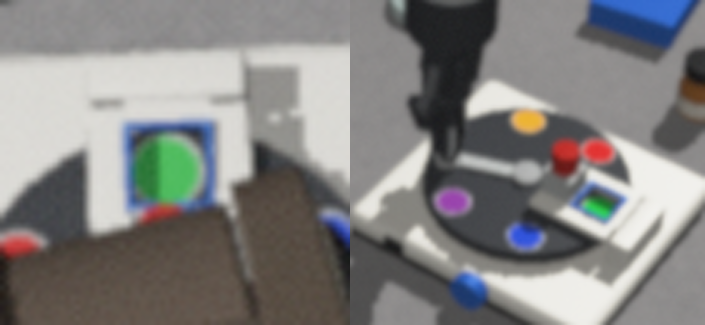

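Green is centred in the window (green at about 167, window centre 170 in the crop), but the head still seems raised. I'll continue in tiny steps until I feel the stop.

move_arm:
  rows: [-1,-0.01,-0.05,0,0,0,0,-1,-0.01,-0.1,0,0,0,0]

```text
t: 18.55
eef_pos: [543.0, 120.5, 80.7]
eef_rot: [0.429, -3.112, -0.0]
wrist_force: [-1.3, 1.1, 1.5]
opening: 0.25
```

move_arm:
  rows: [-1,-0.01,-0.05,0,0,0,0,-1,-0.01,-0.1,0,0,0,0]

```text
t: 18.75
eef_pos: [543.3, 119.5, 80.6]
eef_rot: [0.429, -3.112, 0.0]
wrist_force: [-0.9, 1.8, 0.9]
opening: 0.245
```

```bash
cat > chk.py <<'E'
from h import *
import sys
im=capture('scene');cv2.imwrite('pics/s_last.png',im)
for z in (89,101): print(z,proj('scene',[646,145.5,z]))
for r in mark_of('scene','pin_head')[:2]: print('pin',r['conf'],r['centre'])
for r in mark_of('scene','guide')[:1]: print('guide',r['conf'],r['centre'],proj('scene',[646,145.5,78]))
h=cv2.cvtColor(im,cv2.COLOR_BGR2HSV)[215:260,335:385]
m=cv2.inRange(h,(0,120,40),(8,255,255))|cv2.inRange(h,(172,120,40),(180,255,255))
n,l,s,c=cv2.connectedComponentsWithStats(m)
for i in range(1,n):
    if s[i,4]>10: print('red',s[i]+[335,215,0,0,0],c[i]+[335,215])
t=capture('top')[145:200,240:310];h=cv2.cvtColor(t,cv2.COLOR_BGR2HSV)
for nm,a,b in(('green',(45,90,60),(80,255,255)),('blue',(105,120,80),(125,255,255))):
    n,l,s,c=cv2.connectedComponentsWithStats(cv2.inRange(h,a,b))
    for i in range(1,n):
        if s[i,4]>20: print(nm,s[i],c[i]+[240,145])
E
python3 chk.py; python3 arc.py
```

```text
89 [362.99298255 242.9380496 ]
101 [363.35504046 239.37486471]
pin 0.53 [363.6, 244.3]
pin 0.2 [297.1, 388.9]
red [358 237  20  12 152] [366.28947368 241.44736842]
green [ 27  28  12  13 120] [271.84166667 178.825     ]
blue [28 25 14 17 34] [278.02941176 175.35294118]
r 71.83090868032974 az -159.1139727287336 tool az 105.70366526077466 Frad 0.6175595510038598 Ftan -1.0243717606165217 Fz 0.5035052807163033 z 80.6435973823256 open 0.24756961397848948
```

```bash
python3 - <<'E'
from h import *
im=capture('top');s=cv2.imread('pics/s_last.png');s0=cv2.imread('pics/scene0.png')
a=cv2.resize(im[158:200,252:302],(400,336),interpolation=2)
b=cv2.resize(s[215:275,335:395],(400,400),interpolation=2)
o=np.zeros((400,800,3),np.uint8);o[:336,:400]=a;o[:,400:]=b
cv2.imwrite('pics/v10.png',o)
E
```

```text
(no output)
```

View pics/v10.png

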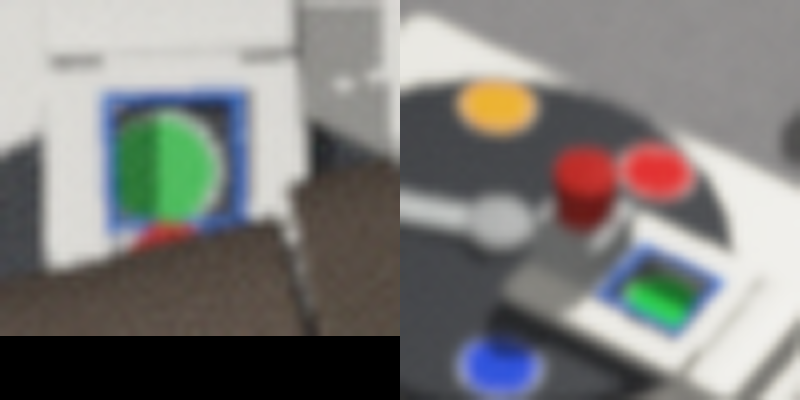

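By the projection, the head top at about (362.7,240.5) fits the dropped height (predicted row 239.7 against 236.1 if raised). No shaft shows below the head. Pin and hole play leaves a few degrees before contact, so I'll continue in fine steps to feel the lock.

move_arm:
  rows: [-1,-0.01,-0.04,0,0,0,0,-1,-0.01,-0.08,0,0,0,0]

```text
t: 19.2
eef_pos: [543.6, 118.9, 80.7]
eef_rot: [0.43, -3.112, -0.0]
wrist_force: [-1.6, 1.7, 0.4]
opening: 0.249
```

move_arm:
  rows: [-1,-0.01,-0.04,0,0,0,0,-1,-0.01,-0.04,0,0,0,0]

```text
t: 19.4
eef_pos: [543.7, 118.6, 80.7]
eef_rot: [0.43, -3.112, -0.0]
wrist_force: [-2.9, 1.3, 1.2]
opening: 0.244
```

move_arm:
  rows: [-1,-0.01,-0.04,0,0,0,0,-1,-0.01,-0.04,0,0,0,0]

```text
t: 19.6
eef_pos: [543.9, 118.4, 80.6]
eef_rot: [0.43, -3.111, -0.0]
wrist_force: [-3.2, 3.1, 1.2]
opening: 0.248
```

```bash
python3 arc.py; python3 chk.py
```

```text
r 71.77221167059638 az -158.21175619841478 tool az 105.72479996660644 Frad 1.8139851124381499 Ftan -4.052440762541365 Fz 1.2300082605997413 z 80.63806906349139 open 0.24831934967014813
89 [362.99298255 242.9380496 ]
101 [363.35504046 239.37486471]
pin 0.43 [362.3, 244.0]
guide 0.92 [364.3, 247.9] [362.66539122 246.16331704]
red [358 237  20  12 150] [366.13333333 241.3       ]
green [ 27  28  11  13 111] [271.44144144 178.79279279]
blue [28 25 14 15 29] [277.82758621 173.65517241]
```

Pin to guide is 3.9 px (dropped 3.2, raised 6.8), so it is down. The tangential force is rising to about 4 N; I'll lean gently to about 9 N.

move_arm:
  rows: [-1,-0.01,-0.04,0,0,0,0,-1,-0.01,-0.04,0,0,0,0]

```text
t: 20.0
eef_pos: [544.0, 118.0, 80.6]
eef_rot: [0.43, -3.111, -0.001]
wrist_force: [-4.2, 3.4, 1.9]
opening: 0.251
```

```bash
python3 arc.py
```

```text
r 71.77256681950881 az -157.9386155970956 tool az 105.72566346269664 Frad 2.5816816719946876 Ftan -4.7202446633179544 Fz 1.929464365735033 z 80.64055348558755 open 0.2508358012918864
```

move_arm:
  rows: [-1,0.01,-0.04,0,0,0,0,-1,0.01,-0.06,0,0,0,0]

```text
t: 20.2
eef_pos: [544.0, 117.9, 80.6]
eef_rot: [0.43, -3.111, -0.001]
wrist_force: [-3.5, 4.3, 0.7]
opening: 0.247
```

```bash
python3 arc.py
```

```text
r 71.78976083354252 az -157.81925137707736 tool az 105.74373547957278 Frad 1.6671861638793608 Ftan -5.2929185241504015 Fz 0.6668580396968871 z 80.64639533205566 open 0.24740206547389287
```

move_arm:
  rows: [-1,0,-0.05,0,0,0,0,-1,0,-0.1,0,0,0,0,-1,0,-0.1,0,0,0,0]

```text
t: 20.5
eef_pos: [544.2, 117.5, 80.6]
eef_rot: [0.431, -3.111, -0.002]
wrist_force: [-4.7, 5.8, -0.2]
opening: 0.253
```

move_arm:
  rows: [-1,0,-0.05,0,0,0,0,-1,0,-0.1,0,0,0,0,-1,0,-0.1,0,0,0,0]

```text
t: 20.8
eef_pos: [544.3, 117.1, 80.6]
eef_rot: [0.432, -3.111, -0.003]
wrist_force: [-5.4, 7.0, 1.7]
opening: 0.244
```

```bash
python3 arc.py
```

```text
r 71.81296071403186 az -157.1510717705498 tool az 105.79771960710102 Frad 2.2324735986595856 Ftan -8.559923730050746 Fz 1.677719720692917 z 80.6436558642422 open 0.24352179178774114
```

move_arm:
  rows: [-1,0,-0.05,0,0,0,0,-1,0,-0.1,0,0,0,0,-1,0,-0.1,0,0,0,0,-1,0,-0.1,0,0,0,0]

```text
t: 21.2
eef_pos: [544.4, 116.8, 80.6]
eef_rot: [0.432, -3.111, -0.004]
wrist_force: [-6.1, 8.1, 0.2]
opening: 0.247
```

```bash
python3 arc.py
```

```text
r 71.8156740145747 az -156.8865178672621 tool az 105.82452161936692 Frad 2.466097221734479 Ftan -9.863990903930018 Fz 0.2112151763104111 z 80.63918865068652 open 0.24723545181757572
```

The wheel held still at 9.9 N at the knob, so it is locked. I'll ease off, open and lift.

move_arm:
  rows: [-1,0,0.15,0,0,0,0,-1,0,0.35,0,0,0,0,-1,0,0.45,0,0,0,0]

```text
t: 21.5
eef_pos: [543.9, 118.2, 80.7]
eef_rot: [0.429, -3.112, 0.001]
wrist_force: [-3.0, 0.2, 0.5]
opening: 0.245
```

move_arm:
  rows: [0.3,0,0,0,0,0,0,0.3,0,0,0,0,0,0,0.3,0,0,0,0,0,0,0.3,0,0,0,0,0,0,0.3,0,0,0,0,0,0]

```text
t: 22.0
eef_pos: [544.3, 118.4, 80.8]
eef_rot: [-0.429, 3.112, -0.0]
wrist_force: [-0.0, -0.1, 0.9]
opening: 0.651
```

move_arm:
  rows: [0.3,0,0,-2,0,0,0,0.3,0,0,-4,0,0,0,0.3,0,0,-7,0,0,0,0.3,0,0,-11,0,0,0,0.3,0,0,-15,0,0,0]

```text
t: 22.5
eef_pos: [543.7, 118.4, 232.0]
eef_rot: [0.429, -3.111, 0.0]
wrist_force: [1.0, 0.7, -0.1]
opening: 0.648
```

move_arm:
  rows: [0.3,5,0,0,0,0,0,0.3,10,0,0,0,0,0,0.3,12,0,0,0,0,0,0.3,12,0,0,0,0,0,0.3,12,0,0,0,0,0]

```text
t: 23.0
eef_pos: [429.2, 86.3, 231.4]
eef_rot: [-0.429, 3.11, 0.001]
wrist_force: [0.2, 0.2, 0.7]
opening: 0.653
```

```bash
python3 chk.py; python3 - <<'E'
from h import *
o=observe();print(o['t'],o['eef_pos'],o['wrist_force'])
s=capture('scene');t=capture('top');w=capture('wrist')
v=np.zeros((600,800,3),np.uint8)
v[:300,:400]=cv2.resize(t[150:270,215:345],(400,300),interpolation=2)
v[:300,400:]=cv2.resize(s[200:275,315:415],(400,300),interpolation=2)
v[300:,:400]=cv2.resize(w,(400,300));v[300:,400:]=cv2.resize(s,(400,300))
cv2.imwrite('pics/v11.png',v)
E
```

```text
89 [362.99298255 242.9380496 ]
101 [363.35504046 239.37486471]
pin 0.49 [360.2, 245.1]
guide 0.62 [361.9, 247.6] [362.66539122 246.16331704]
red [358 237  20  12 151] [366.22516556 241.36423841]
green [ 27  28  11  13 117] [271.64957265 178.71794872]
blue [28 25 14 16 30] [277.93333333 174.03333333]
blue [ 58  42  12  12 119] [303.60504202 192.8487395 ]
23.2 [429.4546867   86.35387067 230.58354078] [-0.61715395  0.20295677 -0.53616393]
```

View pics/v11.png

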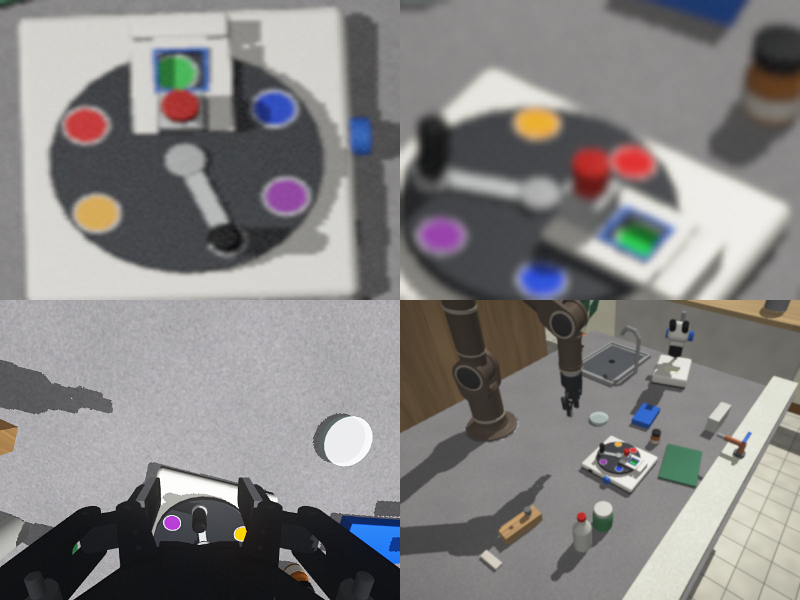

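The final picture shows green in the window at (178,72), the red head seated on the guide at (180,105), the spare in the rack, and the gripper clear of everything.

```bash
python3 -c "
from bench import *
print(finish_job())"
```

```text
the job is handed in; nothing more can be done
None
```

I put the red pin in the guide and turned the wheel anticlockwise by its knob until green came under the window and the pin dropped. I handed the job in at about 23 s of the 64 s allowed; no verdict is reported.

- **Lock:** I leaned on the knob up to about 9.9 N along the turning direction. The wheel gave only about a millimetre at the knob and the force kept climbing. I then eased off, opened the gripper and moved away; the wrist force read near zero.
- **Pin down:** In the scene camera the head sat 2.5 to 3.9 px above the guide mark, against 3.2 px expected if dropped and 6.8 px if raised. I did not see the moment it dropped. That evidence is good but coarse, since 12 mm is only about 3.6 px in that view; the firm stop supports it.
- **Green filter:** It shows in the window about 2 mm past centre. That fits the play of the pin in its hole.
- **Other things:** The grey spare is still in the rack. The other items look where they were in the last picture.
- **Disagreement:** The wrist camera read about 3 mm high in y compared with the top camera and the arm. I allowed for this.

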